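# Close the cam lock case and hold it shut

## Task

Lift the lock-case lid up and off its hook by its brass strap handle, fit its two holes over the two dowels of the case half on the green tin door, and press it fully home against the spring plunger so that the two halves meet flush. Finish while still gripping the lid and holding it pressed shut (it would spring open if let go), ready for the screws; leave the padlock, hinges and escutcheon where they lie.

Things in the scene. Friction and masses are not known exactly. Their poses are not given: they have to be found in the camera images.
- lid: Lid, upper half of the lock case: level grey aluminium plate 100 (x) x 60 (y) x 14 (z) mm, 0.3 kg, with a brass strap handle on top. Origin: centre of its underside, z up. Two 12 mm through holes at x = +36 and -36 mm, y = 0. Fits the case either way round (half turn). At first it hangs level, its strap's top bar on the hook arm, its x nearly along the stand's x.
- lid_handle (a point): Centre between the handle's legs, 42 mm above the lid's underside; axes as the lid. Arch of flat strap: legs 20 mm wide (x), 4 mm thick, outer faces at lid y = +21 and -21 mm, rising from the plate's top (14 mm above the underside) to 62 mm; top bar 4 mm thick, underside at 58 mm. Grip the legs from outside, closing along y.
- stand: Fixed hook stand. Origin on the table straight below the hanging place; x points from the hook's open end to its post. Dark wooden foot 150 x 100 x 10 mm from x = -45 to +105 mm. Steel post 14 mm square at x = 80 mm, 140 mm tall; from its top a flat level arm, 12 mm wide (y), 5 mm thick, reaches to x = -16 mm and ends in an upturned lip at x = -16 to -20 mm.
- hook_seat (a point): Middle of the hanging place, on the top face of the hook arm 140 mm above the table; axes as the stand. The lip stands 11 mm above the arm. To free the lid raise it by more than 11 mm (less than 39 mm, else its plate meets the arm from below), then carry it along the stand's -x by 80 mm or more, so that the plate too is past the lip, before lifting on.
- case: Green tin cabinet door lying flat, fixed, 220 (x) x 150 (y) x 12 mm, with the grey lower lock-case half fixed on its middle: open box 100 (x) x 60 (y) mm, rim 36 mm above the table. Origin: centre of the door's underside, z up. Two upright steel dowels, 9 mm diameter, at x = +36 and -36 mm, y = 0, stand 20 mm above the rim, the last 7 mm tapering to 4 mm diameter.
- case_face (a point): Centre of the case's rim plane (36 mm above the table), where the lid's underside centre belongs; axes as the case: x along the dowel line, z up.
- plunger (a joint): Travel (m) of the round brass spring plunger, 20 mm diameter, in the middle of the case. 0 = up, its top 8 mm above the rim; 0.008 = pushed down level with the rim (lid flush). It pushes up with 5 N at 0, rising by 0.75 N per mm to 11 N at 0.008, more than the lid's weight.
- padlock: Bystander: chrome padlock lying flat, body 38 x 45 x 18 mm with a shackle towards its x, 72 mm long in all. Origin under the centre of its body.
- hinge_a: Bystander: galvanized butt hinge lying open and flat, 60 x 60 mm, 8 mm high. Origin under its centre.
- hinge_b: Bystander: second butt hinge, same as the first.
- escutcheon: Bystander: squat bronze keyhole escutcheon, 48 mm diameter, 12 mm high. Origin under its centre.
There are look-alikes about, which are no part of the job. Several things have the shape of the lid; the one meant has the colours described above.

How it is judged:
On the way, in this order (a step that is already met when the one before it is completed fails the run):
1. the lid is lifted off the hook in the gripper (horizontal distance between lid and hook_seat above 0.075 m and height (world z) of lid above 0.06 m and contact force between lid and stand below 0.05 N and contact force between the fingers and lid above 1 N), for 0.1 s.
2. the lid is threaded on both dowels (horizontal distance between lid and case_face below 0.005 m and z of lid in the frame of case_face below 0.013 m and angle between the x axis of lid and the x axis of case_face, either way round below 0.12 rad and angle between lid's own z axis and vertical below 0.15 rad), for 0.1 s.
At the end, for the whole second after the job is handed in: The lid is on both dowels (centre within 4 mm of the case's, turned less than 0.1 rad from it, parallel within 0.05 rad), its underside within 2 mm of the case rim with the plunger pushed in by more than 6 mm, pressing on the case with more than 8 N, still, and still gripped by the fingers (z of lid in the frame of case_face between -0.003 and 0.002 m and horizontal distance between lid and case_face below 0.004 m and angle between the z axis of lid and the z axis of case_face, either way round below 0.05 rad and angle between lid's own z axis and vertical below 0.1 rad and angle between the x axis of lid and the x axis of case_face, either way round below 0.1 rad and contact force between lid and case above 8 N and value of joint plunger above 0.006 m and linear speed of lid below 0.02 m/s and contact force between the fingers and lid above 1 N); the arm keeps its last pose, push and grip.
It fails at once if the padlock is disturbed (moved more than 25 mm) (distance of padlock from where it was at the start of the episode above 0.025 m).
It fails at once if the hinge_a is disturbed (moved more than 25 mm) (distance of hinge_a from where it was at the start of the episode above 0.025 m).
It fails at once if the hinge_b is disturbed (moved more than 25 mm) (distance of hinge_b from where it was at the start of the episode above 0.025 m).
It fails at once if the escutcheon is disturbed (moved more than 25 mm) (distance of escutcheon from where it was at the start of the episode above 0.025 m).
It also fails if it takes over 45 s, if anything falls off the work surface, if the arm or the gripper's body presses on something with over 40 N, if the wrist force passes 120 N, or if a joint passes its speed limit or range.

## Robot

A 7-joint arm with a two-finger parallel gripper is mounted at the origin on the work surface. World frame = base frame: x ahead of the robot, y to its left, z up, the work surface at z = 0. Lengths are in m, angles in rad, forces in N, time in s.
With the tool pointing down it reaches from about 0.425 to 0.925 m from the base axis. Payload 6.8 kg.
Tool frame: the origin (TCP) lies between the finger pads; the fingertips stand r.tcp_to_tips ahead of it and the grasp point (between the pads) lies 3 mm ahead of it (r.tcp_to_tips is the distance from the TCP to the fingertips, in m); z points along the fingers, y is the line along which they close (so a half turn about z gives the same grasp; the last joint's range is limited). The gripper opens to 85 mm and grips with 20 to 120 N. Pads are 22 mm wide; open, the fingers measure 114 mm over their backs; the gripper's body (76 mm by 85 mm) begins 54 mm behind the grasp point. The pads swing forward as they close: fully open they stand 13 mm farther back than shut.
Start: joints at [1.101, 0.477, 0.022, 1.555, -0.011, 1.109, -0.083], TCP at [0.239, -0.631, 0.253] pointing down, gripper open.
Joint ranges: [-2.96, 2.96], [-0.34, 2.1], [-1.41, 1.46], [0.24, 2.44], [-1.37, 4.51], [0.17, 1.92], [-2.96, 2.96]. Speed limits (rad/s): [2.39, 2.39, 3.14, 3.14, 3.14, 3.14, 3.14].

## Interface

Orientations are given as a rotation vector (axis times angle).
In Python, from bench import r gives the robot as it stands. The module is installed in compiled form; this text tells all that it offers.
- The arm moves only by the tool step_arm, never from a script. Its argument "moves" is a list of rows, each an object of numbers: "rx", "ry", "rz": the turn, a rotation vector about the tool's x, y, z in degrees; "dx", "dy", "dz": the shift along the tool's x, y, z in mm; "gripper": the opening, from -1 (shut) to 1 (fully open). In form: [{"rx": .., "ry": .., "rz": .., "dx": .., "dy": .., "dz": .., "gripper": ..}, ...]. A call has 1 to 20 rows; each row shifts and turns the commanded pose from where the row before left it, along the tool's axes as they then stand; what a row does not reach is not made up. A row lasts 1/8 s, in which the tool goes at most 62.5 mm and 10.7 degrees, less where a joint would pass 70% of its speed; a pose out of reach is approached as far as the arm can. A call is refused whole if a number of a shift passes 62.5 or a number of a turn 10.7, either way. A call with a gripper value outside its range is refused whole. The fingers move at their own pace and stop on an object; "grip_force" is the grip in N (left out, the last holds). Time passes only in rows, so rows that do not move let the fingers close. It gives the time, the measured TCP pose, the force, the opening and the grip force at its end, in the units of the state.
- r.get_obs(): the state, without advancing time (a new reading comes with each control period).
- r.grab_frame(name): name is "side" or "top"; returns the picture (384x512x3 uint8, blue, green, red); there is no depth.
- r.camera_info(name): a dict with "mtx" (3x3 intrinsics, pixels), "rvec" (rotation vector, rad) and "tvec" (3), from world to camera coordinates, as OpenCV has them. Camera axes: x right, y down, z forward; pixel columns grow to the right and rows downward; lengths in m; the calibration is good to about 2 mm. A picture is of the moment at which its call begins. camera_info takes no time and is no camera call.
- r.hand_in(): hands the job in; it is judged then, once.
The state is a dict: "clock": time; "joints": joint angles; "qvel": joint speeds; "tau": joint torques, N m; "tcp_pos": TCP position; "orientation": TCP orientation; "contact_force": force on the tool from outside, world axes, zero at the start; "moment": the same for the moment, N m; "grip_width": finger opening in m; "gripper_force": force on a finger pad.
Only numpy, scipy, OpenCV 4.12 (cv2) and the standard library are available. Lean on these libraries where they do the work, as an engineer would, in place of code of your own. Each camera call takes 0.05 s, during which the arm holds its last target. There are 200 camera calls.

## Working session

There is one attempt and no reset: what is moved stays moved. The work goes in short steps, Python scripts to look and compute and a tool call to move; the robot and the scene stay as the last step left them, time stands still between calls to the robot, and variables do not carry over. Pictures are saved under pics/ and viewed, at most 10 in all, crops included, and the job is handed in when it is done.

Besides the shell and the picture viewer there is one more tool, called after "Call:" by a JSON object that holds its "op" and its "data", one argument or row to a line. step_arm: Moves the arm, as the interface text tells. Its arguments: {"type":"object","properties":{"moves":{"type":"array","items":{"type":"object","properties":{"rx":{"type":"number"},"ry":{"type":"number"},"rz":{"type":"number"},"dx":{"type":"number"},"dy":{"type":"number"},"dz":{"type":"number"},"gripper":{"type":"number"}}}},"grip_force":{"type":"number"}},"required":["moves"]}

```bash
mkdir -p pics; cat > h.py <<'E'
import cv2, numpy as np
from bench import r
def cam(n):
    c=r.camera_info(n); K=np.array(c["mtx"],float); R=cv2.Rodrigues(np.array(c["rvec"],float))[0]; t=np.array(c["tvec"],float).ravel(); return K,R,t
def ray(n,u,v):
    K,R,t=cam(n); return -R.T@t, R.T@np.linalg.inv(K)@np.array([u,v,1.])
def onz(n,u,v,z):
    o,d=ray(n,u,v); return o+d*(z-o[2])/d[2]
def proj(n,p):
    K,R,t=cam(n); q=K@(R@np.array(p,float)+t); return q[:2]/q[2]
E
python3 - <<'E'
from h import *
for n in("top","side"):
    f=r.grab_frame(n); cv2.imwrite(f"pics/{n}0.png",f)
    o,_=ray(n,0,0); print(n,o,cam(n)[0][0,0])
a=[cv2.imread(f"pics/{n}0.png") for n in("top","side")]
cv2.imwrite("pics/both.png",np.vstack(a)[:, :])
o=r.get_obs();print({k:np.round(v,3) for k,v in o.items()}, r.tcp_to_tips)
E
```

```text
top [ 0.45797152 -0.00388463  1.42761233] 457.396834262049
side [0.18097773 0.79598579 1.00275105] 435.3544575224594
{'clock': np.float64(0.1), 'joints': array([ 1.101,  0.478,  0.022,  1.556, -0.012,  1.109, -0.083]), 'qvel': array([ 0.001, -0.003,  0.001, -0.002,  0.001,  0.001, -0.001]), 'tau': array([ 4.0000e-03, -5.9776e+01,  1.6140e+00, -2.8196e+01,  1.3000e-02,
        5.0000e-03, -0.0000e+00]), 'tcp_pos': array([ 0.239, -0.631,  0.252]), 'orientation': array([-3.089e+00, -5.650e-01,  1.000e-03]), 'contact_force': array([-0.034, -0.437,  0.223]), 'moment': array([0.006, 0.024, 0.028]), 'gripper_force': np.float64(0.0), 'grip_width': np.float64(0.086)} 0.022
```

View pics/top0.png

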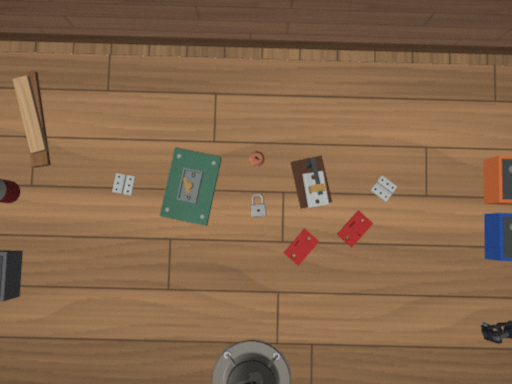

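View pics/side0.png

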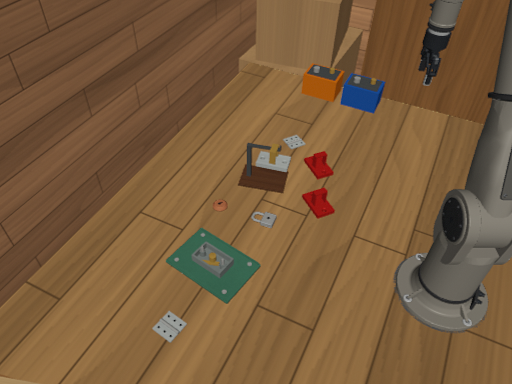

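The top view shows the grey lid with its brass strap on the hook at about (317,188), the stand post at about (315,162), and the green door with the case at (190,186). The other lid-shaped things are red, at (301,247) and (355,229). The description says grey aluminium and brass, so the lid at (317,188) is the one meant. I'll confirm it in an enlarged crop.

```bash
python3 - <<'E'
from h import *
t=cv2.imread("pics/top0.png"); s=cv2.imread("pics/side0.png")
c=lambda f,x,y,w,h,k:cv2.resize(f[y:y+h,x:x+w],None,fx=k,fy=k,interpolation=cv2.INTER_CUBIC)
A=c(t,285,150,50,62,6); B=c(t,155,140,75,93,4); 
C=c(s,235,135,60,60,5); D=c(s,160,225,100,75,5)
W=np.zeros((372+375,800,3),np.uint8)
W[:372,:300]=A; W[:372,300:600]=B; W[372:672,:300]=C; W[372:747,300:800]=D
W=cv2.resize(W,(640,598)); cv2.imwrite("pics/crop.png",W)
for p in[(0,0,0)]:
  print(onz("top",317,188,.09),onz("top",190,186,.036),onz("side",212,259,.036))
E
```

```text
[ 0.57811657 -0.18024302  0.09      ] [0.57905732 0.20049617 0.036     ] [0.57776004 0.21174959 0.036     ]
```

View pics/crop.png

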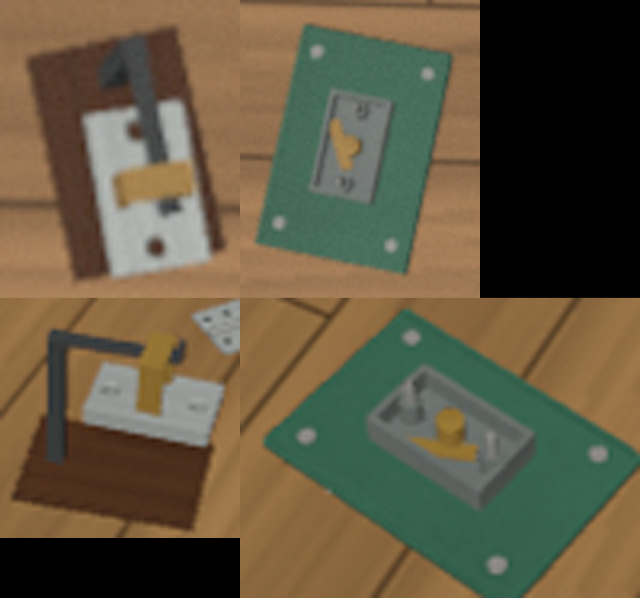

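The crop confirms it: a pale grey plate with a brass strap hangs on the dark hook arm. The post is at the top of the picture (+x) and the open end points towards the robot. Next I'll measure.

```bash
cat > meas.py <<'E'
from h import *
def rect(mask):
    c=max(cv2.findContours(mask,cv2.RETR_EXTERNAL,cv2.CHAIN_APPROX_NONE)[0],key=cv2.contourArea); return c
def world_rect(n,mask,z):
    c=cv2.convexHull(rect(mask))[:,0,:]
    P=np.array([onz(n,u,v,z)[:2] for u,v in c],np.float32)
    (cx,cy),(w,h),a=cv2.minAreaRect(P*1000); 
    if w<h: w,h,a=h,w,a+90
    a=(a+90)%180-90
    return np.round([cx,cy,w,h,a],1)
E
python3 - <<'E'
from meas import *
for n in("top","side"):
    f=cv2.imread(f"pics/{n}0.png"); hsv=cv2.cvtColor(f,cv2.COLOR_BGR2HSV)
    g=cv2.inRange(hsv,(65,80,40),(95,255,255)); print(n,"door",world_rect(n,g,.012))
    x0,y0,w,h=(285,150,50,62) if n=="top" else (235,135,60,60)
    m=np.zeros(f.shape[:2],np.uint8); m[y0:y0+h,x0:x0+w]=255
    lid=cv2.inRange(hsv,(0,0,150),(179,40,255))&m
    if n=="side": lid[:, 292:]=0; lid[:148,284:]=0
    br=cv2.inRange(hsv,(15,110,120),(32,255,255))&m
    lid=cv2.morphologyEx(lid|(br if n=="top" else 0),cv2.MORPH_CLOSE,np.ones((5,5)))
    print("lid",world_rect(n,lid,.096))
    print("brass(z.144)",world_rect(n,br,.144), cv2.boundingRect(rect(br)))
    x0,y0,w,h=(172,160,36,52) if n=="top" else (188,238,50,40)
    m[:]=0; m[y0:y0+h,x0:x0+w]=255
    c=cv2.bitwise_not(g)&m
    c=cv2.morphologyEx(c,cv2.MORPH_CLOSE,np.ones((3,3)))
    print("case", world_rect(n,c,.036 if n=="top" else .030))
    gb=cv2.inRange(hsv,(12,130,110),(32,255,255))&m
    print("plunger bbox",cv2.boundingRect(gb))
# foot
f=cv2.imread("pics/top0.png"); hsv=cv2.cvtColor(f,cv2.COLOR_BGR2HSV)
k=f[150:212,285:335].astype(int).sum(2)<190
mm=np.zeros(f.shape[:2],np.uint8); mm[150:212,285:335]=k*255
print("foot",world_rect("top",mm,.010))
E
```

```text
top door [581.4 202.5 213.3 144.6 -10.2]
lid [ 599.6 -157.5  180.3  144.4    1.2]
brass(z.144) [ 625.  -130.   111.5   96.6    1.2] (285, 150, 35, 40)
case [581.3 201.8 105.3  66.8 -10.2]
plunger bbox (184, 178, 9, 14)
side door [579.9 206.5 218.1 151.  -10.2]
lid [ 575.2 -173.7   96.1   59.    10.6]
brass(z.144) [569.6 -99.2 263.3 181.9 -62.4] (235, 135, 59, 60)
case [580.7 206.6 113.   73.7 -10.2]
plunger bbox (188, 238, 50, 28)
foot [ 601.4 -153.8  144.    59.6   12.9]
```

Lid: about (0.575, -0.175), yaw about 9.5° (top and side views agree). Case: about (0.581, 0.204), yaw -10.2°. I'm moving above the lid.

Call:
{"op": "step_arm", "data": {
  "moves": [
    {"dx": 29.7,"dy": -19.2,"gripper": 1},
    {"dx": 29.7,"dy": -19.2},
    {"dx": 29.7,"dy": -19.2},
    {"dx": 29.7,"dy": -19.2},
    {"dx": 29.7,"dy": -19.2},
    {"dx": 29.7,"dy": -19.2},
    {"dx": 29.7,"dy": -19.2},
    {"dx": 29.7,"dy": -19.2},
    {"dx": 29.7,"dy": -19.2},
    {"dx": 29.7,"dy": -19.2},
    {"dx": 29.7,"dy": -19.2},
    {"dx": 29.7,"dy": -19.2},
    {"dx": 29.7,"dy": -19.2},
    {"dx": 29.7,"dy": -19.2},
    {"dx": 29.7,"dy": -19.2},
    {"dx": 29.7,"dy": -19.2},
    {"rz": 5.6},
    {"rz": 5.6},
    {"dx": 0}
  ]
}}

```text
invalid input at $.moves[0]: expected keys rx, ry, rz, dx, dy, dz, gripper
```

```bash
cat >> h.py <<'E'
def delta(tx,ty,tz,yaw):
    o=r.get_obs(); R=cv2.Rodrigues(np.array(o["orientation"],float))[0]; p=np.array(o["tcp_pos"])
    y=np.degrees(np.arctan2(R[1,0],R[0,0])); a=np.radians(yaw)
    Rt=np.array([[np.cos(a),np.sin(a),0],[np.sin(a),-np.cos(a),0],[0,0,-1.]])
    d=R.T@(np.array([tx,ty,tz])-p)*1000; rv=np.degrees(cv2.Rodrigues(R.T@Rt)[0].ravel())
    print("t",round(float(o["clock"]),2),"tcp",np.round(p,4),"yaw",round(y,2),"tool d mm",np.round(d,1),"rot deg",np.round(rv,2),"F",np.round(o["contact_force"],1),"w",round(float(o["grip_width"]),4))
E
python3 - <<'E'
from meas import *
# redo lid from top with tight brass/white masks
f=cv2.imread("pics/top0.png"); hsv=cv2.cvtColor(f,cv2.COLOR_BGR2HSV)
m=np.zeros(f.shape[:2],np.uint8); m[165:212,298:332]=255
br=cv2.inRange(hsv,(15,120,130),(30,255,255))&m; 
for p in [(316,187),(310,189),(300,175),(290,205),(312,200),(330,205)]: print(p,hsv[p[1],p[0]])
lid=cv2.inRange(hsv,(0,0,150),(179,40,255))&m
lid=cv2.morphologyEx(lid,cv2.MORPH_CLOSE,np.ones((9,9)))
print("lid top",world_rect("top",lid,.096))
delta(.575,-.175,.25,9.5)
E
```

```text
(316, 187) [ 18 134 168]
(310, 189) [ 18 130 147]
(300, 175) [ 10 137  84]
(290, 205) [ 14 116 165]
(312, 200) [ 60   6 177]
(330, 205) [ 15 116 171]
lid top [ 575.  -174.3   98.8   59.1   11. ]
t 0.1 tcp [ 0.2387 -0.6308  0.2524] yaw 20.73 tool d mm [ 475.9 -307.3    2.9] rot deg [-9.000e-02  1.000e-02  1.123e+01] F [-0.  -0.4  0.2] w 0.0856
```

All the keys are required in every row. The refined lid pose is (0.575, -0.174), yaw about 10.8°.

Call:
{"op": "step_arm", "data": {
  "moves": [
    {"rx": 0,"ry": 0,"rz": 0,"dx": 30,"dy": -19.2,"dz": 0,"gripper": 1},
    {"rx": 0,"ry": 0,"rz": 0,"dx": 30,"dy": -19.2,"dz": 0,"gripper": 1},
    {"rx": 0,"ry": 0,"rz": 0,"dx": 30,"dy": -19.2,"dz": 0,"gripper": 1},
    {"rx": 0,"ry": 0,"rz": 0,"dx": 30,"dy": -19.2,"dz": 0,"gripper": 1},
    {"rx": 0,"ry": 0,"rz": 0,"dx": 30,"dy": -19.2,"dz": 0,"gripper": 1},
    {"rx": 0,"ry": 0,"rz": 0,"dx": 30,"dy": -19.2,"dz": 0,"gripper": 1},
    {"rx": 0,"ry": 0,"rz": 0,"dx": 30,"dy": -19.2,"dz": 0,"gripper": 1},
    {"rx": 0,"ry": 0,"rz": 0,"dx": 30,"dy": -19.2,"dz": 0,"gripper": 1},
    {"rx": 0,"ry": 0,"rz": 0,"dx": 30,"dy": -19.2,"dz": 0,"gripper": 1},
    {"rx": 0,"ry": 0,"rz": 0,"dx": 30,"dy": -19.2,"dz": 0,"gripper": 1},
    {"rx": 0,"ry": 0,"rz": 0,"dx": 30,"dy": -19.2,"dz": 0,"gripper": 1},
    {"rx": 0,"ry": 0,"rz": 0,"dx": 30,"dy": -19.2,"dz": 0,"gripper": 1},
    {"rx": 0,"ry": 0,"rz": 0,"dx": 30,"dy": -19.2,"dz": 0,"gripper": 1},
    {"rx": 0,"ry": 0,"rz": 0,"dx": 30,"dy": -19.2,"dz": 0,"gripper": 1},
    {"rx": 0,"ry": 0,"rz": 0,"dx": 30,"dy": -19.2,"dz": 0,"gripper": 1},
    {"rx": 0,"ry": 0,"rz": 0,"dx": 26,"dy": -19.2,"dz": 0,"gripper": 1},
    {"rx": 0,"ry": 0,"rz": 5,"dx": 0,"dy": 0,"dz": 0,"gripper": 1},
    {"rx": 0,"ry": 0,"rz": 5,"dx": 0,"dy": 0,"dz": 0,"gripper": 1},
    {"rx": 0,"ry": 0,"rz": 0,"dx": 0,"dy": 0,"dz": 0,"gripper": 1}
  ]
}}

```text
clock: 2.48
tcp_pos: [0.5752, -0.1754, 0.2529]
orientation: [-3.128, -0.295, 0.001]
contact_force: [-0.3, -0.8, 0.2]
grip_width: 0.0852
gripper_force: 0.0
```

```bash
python3 -c "
from h import *
delta(.575,-.174,.125,10.8)"
```

```text
t 2.48 tcp [ 0.5752 -0.1754  0.2529] yaw 10.78 tool d mm [  0.2  -1.4 127.9] rot deg [-0.01  0.05 -0.02] F [-0.3 -0.8  0.2] w 0.0852
```

Call:
{"op": "step_arm", "data": {
  "moves": [
    {"rx": 0,"ry": 0,"rz": 0,"dx": 0,"dy": -1.4,"dz": 25,"gripper": 1},
    {"rx": 0,"ry": 0,"rz": 0,"dx": 0,"dy": 0,"dz": 25,"gripper": 1},
    {"rx": 0,"ry": 0,"rz": 0,"dx": 0,"dy": 0,"dz": 25,"gripper": 1},
    {"rx": 0,"ry": 0,"rz": 0,"dx": 0,"dy": 0,"dz": 20,"gripper": 1},
    {"rx": 0,"ry": 0,"rz": 0,"dx": 0,"dy": 0,"dz": 15,"gripper": 1},
    {"rx": 0,"ry": 0,"rz": 0,"dx": 0,"dy": 0,"dz": 10,"gripper": 1},
    {"rx": 0,"ry": 0,"rz": 0,"dx": 0,"dy": 0,"dz": 8,"gripper": 1},
    {"rx": 0,"ry": 0,"rz": 0,"dx": 0,"dy": 0,"dz": 0,"gripper": 1}
  ]
}}

```text
clock: 3.48
tcp_pos: [0.575, -0.1741, 0.125]
orientation: [-3.128, -0.294, 0.001]
contact_force: [0.4, -0.8, -0.1]
grip_width: 0.0856
gripper_force: 0.0
```

```bash
python3 - <<'E'
from h import *
delta(.575,-.174,.125,10.8)
f=r.grab_frame("side"); c=cv2.resize(f[110:210,215:315],None,fx=5,fy=5,interpolation=cv2.INTER_CUBIC); cv2.imwrite("pics/g1.png",c)
E
```

```text
t 3.48 tcp [ 0.575  -0.1741  0.125 ] yaw 10.74 tool d mm [ 0.  -0.1  0. ] rot deg [-0.01  0.03 -0.06] F [ 0.4 -0.8 -0.1] w 0.0856
```

View pics/g1.png

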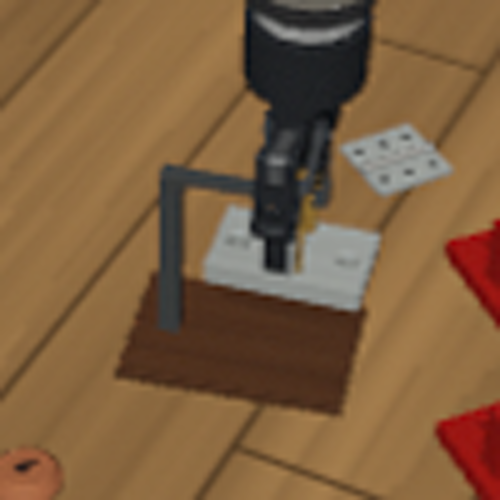

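The near finger (crop 275,230) stands in front of the strap (305,230), and the plate hangs undisturbed. I'm closing the gripper.

Call:
{"op": "step_arm", "data": {
  "grip_force": 70,
  "moves": [
    {"rx": 0,"ry": 0,"rz": 0,"dx": 0,"dy": 0,"dz": 0,"gripper": -1},
    {"rx": 0,"ry": 0,"rz": 0,"dx": 0,"dy": 0,"dz": 0,"gripper": -1},
    {"rx": 0,"ry": 0,"rz": 0,"dx": 0,"dy": 0,"dz": 0,"gripper": -1},
    {"rx": 0,"ry": 0,"rz": 0,"dx": 0,"dy": 0,"dz": 0,"gripper": -1},
    {"rx": 0,"ry": 0,"rz": 0,"dx": 0,"dy": 0,"dz": 0,"gripper": -1},
    {"rx": 0,"ry": 0,"rz": 0,"dx": 0,"dy": 0,"dz": 0,"gripper": -1}
  ]
}}

```text
clock: 4.28
tcp_pos: [0.5756, -0.1742, 0.1259]
orientation: [3.128, 0.294, 0.002]
contact_force: [-0.7, 0.4, 5.1]
grip_width: 0.0412
gripper_force: 71.0
```

Call:
{"op": "step_arm", "data": {
  "moves": [
    {"rx": 0,"ry": 0,"rz": 0,"dx": 0,"dy": 0,"dz": -6,"gripper": -1},
    {"rx": 0,"ry": 0,"rz": 0,"dx": 0,"dy": 0,"dz": -8,"gripper": -1},
    {"rx": 0,"ry": 0,"rz": 0,"dx": 0,"dy": 0,"dz": -8,"gripper": -1},
    {"rx": 0,"ry": 0,"rz": 0,"dx": 0,"dy": 0,"dz": -3,"gripper": -1},
    {"rx": 0,"ry": 0,"rz": 0,"dx": 0,"dy": 0,"dz": 0,"gripper": -1}
  ]
}}

```text
clock: 4.9
tcp_pos: [0.5752, -0.1742, 0.1506]
orientation: [3.128, 0.294, 0.001]
contact_force: [-0.2, -0.3, -2.5]
grip_width: 0.0416
gripper_force: 70.9
```

```bash
python3 - <<'E'
from h import *
delta(.575,-.174,.15,10.8)
f=r.grab_frame("side"); c=cv2.resize(f[110:210,215:315],None,fx=5,fy=5,interpolation=cv2.INTER_CUBIC); cv2.imwrite("pics/g2.png",c)
E
```

```text
t 4.9 tcp [ 0.5752 -0.1742  0.1506] yaw 10.73 tool d mm [-0.2 -0.3  0.6] rot deg [ 0.01 -0.03 -0.07] F [-0.2 -0.3 -2.5] w 0.0416
```

View pics/g2.png

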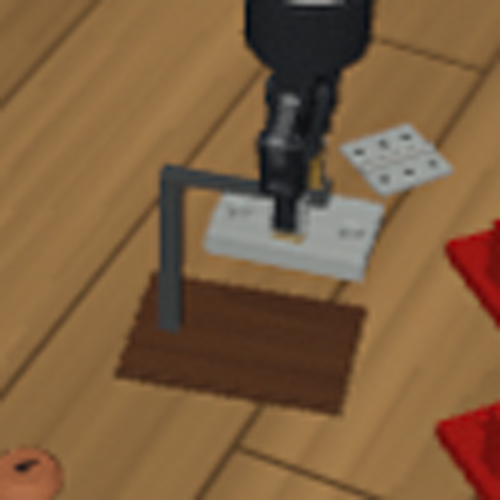

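The lid is lifted level, about 25 mm, and the wrist carries its weight. I'm carrying it 100 mm along the stand's -x, then up.

Call:
{"op": "step_arm", "data": {
  "moves": [
    {"rx": 0,"ry": 0,"rz": 0,"dx": -8,"dy": 0,"dz": 0,"gripper": -1},
    {"rx": 0,"ry": 0,"rz": 0,"dx": -14,"dy": 0,"dz": 0,"gripper": -1},
    {"rx": 0,"ry": 0,"rz": 0,"dx": -18,"dy": 0,"dz": 0,"gripper": -1},
    {"rx": 0,"ry": 0,"rz": 0,"dx": -20,"dy": 0,"dz": 0,"gripper": -1},
    {"rx": 0,"ry": 0,"rz": 0,"dx": -18,"dy": 0,"dz": 0,"gripper": -1},
    {"rx": 0,"ry": 0,"rz": 0,"dx": -14,"dy": 0,"dz": 0,"gripper": -1},
    {"rx": 0,"ry": 0,"rz": 0,"dx": -8,"dy": 0,"dz": 0,"gripper": -1},
    {"rx": 0,"ry": 0,"rz": 0,"dx": 0,"dy": 0,"dz": -5,"gripper": -1},
    {"rx": 0,"ry": 0,"rz": 0,"dx": 0,"dy": 0,"dz": -20,"gripper": -1},
    {"rx": 0,"ry": 0,"rz": 0,"dx": 0,"dy": 0,"dz": -20,"gripper": -1},
    {"rx": 0,"ry": 0,"rz": 0,"dx": 0,"dy": 0,"dz": -5,"gripper": -1},
    {"rx": 0,"ry": 0,"rz": 0,"dx": 0,"dy": 0,"dz": 0,"gripper": -1}
  ]
}}

```text
clock: 6.45
tcp_pos: [0.4773, -0.1926, 0.2004]
orientation: [3.128, 0.294, 0.001]
contact_force: [-0.1, -0.3, -3.4]
grip_width: 0.0414
gripper_force: 71.0
```

```bash
python3 - <<'E'
from h import *
delta(.581,.204,.2,-10.2)
E
```

```text
t 6.45 tcp [ 0.4773 -0.1926  0.2004] yaw 10.75 tool d mm [ 175.9 -370.3    0.4] rot deg [ 1.000e-02 -4.000e-02  2.095e+01] F [-0.1 -0.3 -3.4] w 0.0414
```

Call:
{"op": "step_arm", "data": {
  "moves": [
    {"rx": 0,"ry": 0,"rz": 0,"dx": 6,"dy": -12,"dz": 0,"gripper": -1},
    {"rx": 0,"ry": 0,"rz": 0,"dx": 12,"dy": -25,"dz": 0,"gripper": -1},
    {"rx": 0,"ry": 0,"rz": 0,"dx": 12,"dy": -25,"dz": 0,"gripper": -1},
    {"rx": 0,"ry": 0,"rz": 0,"dx": 12,"dy": -25,"dz": 0,"gripper": -1},
    {"rx": 0,"ry": 0,"rz": 0,"dx": 12,"dy": -25,"dz": 0,"gripper": -1},
    {"rx": 0,"ry": 0,"rz": 0,"dx": 12,"dy": -25,"dz": 0,"gripper": -1},
    {"rx": 0,"ry": 0,"rz": 0,"dx": 12,"dy": -25,"dz": 0,"gripper": -1},
    {"rx": 0,"ry": 0,"rz": 0,"dx": 12,"dy": -25,"dz": 0,"gripper": -1},
    {"rx": 0,"ry": 0,"rz": 0,"dx": 12,"dy": -25,"dz": 0,"gripper": -1},
    {"rx": 0,"ry": 0,"rz": 0,"dx": 12,"dy": -25,"dz": 0,"gripper": -1},
    {"rx": 0,"ry": 0,"rz": 0,"dx": 12,"dy": -25,"dz": 0,"gripper": -1},
    {"rx": 0,"ry": 0,"rz": 0,"dx": 12,"dy": -25,"dz": 0,"gripper": -1},
    {"rx": 0,"ry": 0,"rz": 0,"dx": 12,"dy": -25,"dz": 0,"gripper": -1},
    {"rx": 0,"ry": 0,"rz": 0,"dx": 12,"dy": -25,"dz": 0,"gripper": -1},
    {"rx": 0,"ry": 0,"rz": 0,"dx": 12,"dy": -25,"dz": 0,"gripper": -1},
    {"rx": 0,"ry": 0,"rz": 7,"dx": 2,"dy": -8,"dz": 0,"gripper": -1},
    {"rx": 0,"ry": 0,"rz": 7,"dx": 0,"dy": 0,"dz": 0,"gripper": -1},
    {"rx": 0,"ry": 0,"rz": 7,"dx": 0,"dy": 0,"dz": 0,"gripper": -1},
    {"rx": 0,"ry": 0,"rz": 0,"dx": 0,"dy": 0,"dz": 0,"gripper": -1}
  ]
}}

```text
clock: 8.82
tcp_pos: [0.58, 0.2046, 0.1993]
orientation: [3.129, -0.278, -0.002]
contact_force: [0.8, 0.1, -2.5]
grip_width: 0.0411
gripper_force: 71.1
```

```bash
python3 - <<'E'
from meas import *
delta(.581,.204,.135,-10.2)
for n in("side","top"):
    f=r.grab_frame(n); cv2.imwrite(f"pics/{n}2.png",f)
# dowel pixels in the initial images
P=lambda s,z:(.581+s*.036*np.cos(np.radians(-10.2)),.204+s*.036*np.sin(np.radians(-10.2)),z)
for n in("side","top"): print(n,[np.round(proj(n,P(s,.056)),1) for s in(1,-1)])
p=r.get_obs()["tcp_pos"]; print("lid expect px side",np.round(proj("side",(p[0],p[1],p[2]-.029)),1))
f=cv2.imread("pics/side2.png"); g=cv2.resize(f[170:300,140:270],None,fx=4.5,fy=4.5,interpolation=cv2.INTER_CUBIC); cv2.imwrite("pics/g3.png",g)
E
```

```text
t 8.82 tcp [0.58   0.2046 0.1993] yaw -10.14 tool d mm [ 1.2  0.4 64.3] rot deg [0.03 0.08 0.06] F [ 0.8  0.1 -2.5] w 0.0411
side [array([201.9, 245.6]), array([222.4, 258.7])]
top [array([190.5, 173.1]), array([185.3, 196.4])]
lid expect px side [209.9 224.5]
```

View pics/g3.png

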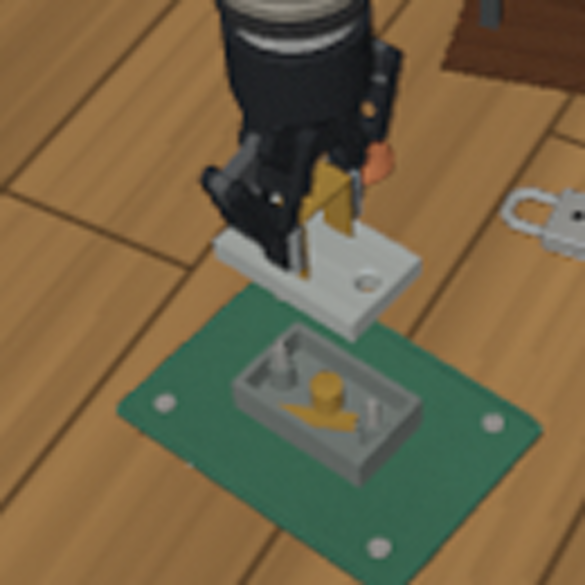

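The lid is held level above the case. Its near hole is at crop (369,282), full frame about (222,232.7), and the dowel tips are at (202.4,245.6) and (222.7,258.9). I'll check the relative offset using the same cameras so the calibration error cancels.

```bash
python3 - <<'E'
from meas import *
o=r.get_obs()["tcp_pos"]; a=np.radians(-10.15); zt=o[2]-.0298
h=lambda s,z:(o[0]+s*.036*np.cos(a),o[1]+s*.036*np.sin(a),z)
print("hole pred",[np.round(proj("side",h(s,zt)),1) for s in(1,-1)])
f=cv2.imread("pics/side2.png"); g=cv2.cvtColor(f,cv2.COLOR_BGR2GRAY)
w=g[228:238,216:229].astype(int); print(w)
f=cv2.imread("pics/top2.png"); hsv=cv2.cvtColor(f,cv2.COLOR_BGR2HSV)
m=np.zeros(f.shape[:2],np.uint8); m[155:220,165:220]=255
lid=cv2.inRange(hsv,(0,0,150),(179,45,255))&m; print("top lid",world_rect("top",cv2.morphologyEx(lid,cv2.MORPH_CLOSE,np.ones((5,5))),zt),cv2.countNonZero(lid))
T=cv2.imread("pics/top0.png")[155:220,165:220]
cv2.imwrite("pics/g4.png",cv2.resize(np.hstack([T,f[155:220,165:220]]),None,fx=7,fy=7,interpolation=cv2.INTER_CUBIC))
E
```

```text
hole pred [array([199.1, 218.1]), array([221. , 231.4])]
[[155 155 156 155 156 157 156 155 156 157 158 157 157]
 [157 156 156 157 160 164 164 159 156 155 156 157 159]
 [161 159 158 162 171 174 172 166 159 157 156 156 157]
 [159 159 154 148 139 138 144 152 153 157 157 157 152]
 [157 157 144 118 127 142 140 135 138 158 158 153 134]
 [157 158 144 108 125 138 138 138 145 159 153 132 109]
 [157 158 155 138 126 131 130 146 160 154 132 109 111]
 [155 157 158 159 159 159 161 162 156 134 109 112 113]
 [155 155 156 157 158 158 158 151 131 109 110 113 115]
 [159 156 155 156 158 158 150 127 111 111 113 115 115]]
top lid [614.3 177.6  46.4  23.8  30.9] 100
```

View pics/g4.png

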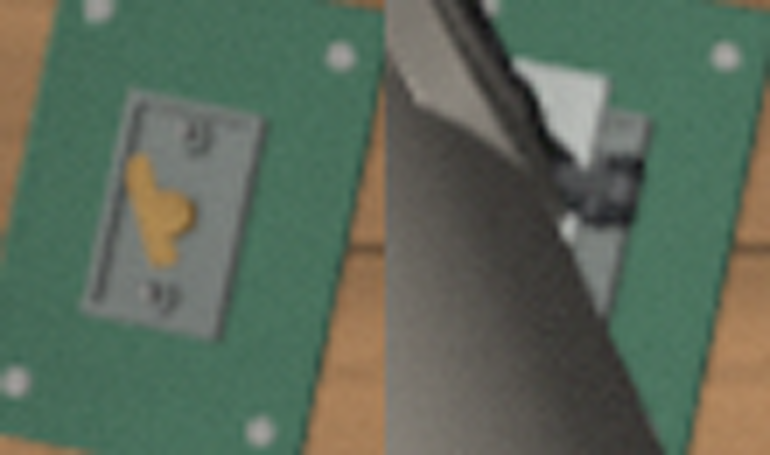

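The left panel shows the case rim's far-right corner at crop (265,118). The right panel shows the lid's same corner at crop (608,75). I'll compare them in the world frame.

```bash
python3 - <<'E'
from h import *
a=np.radians(-10.2); off=np.array([.05*np.cos(a)+.03*np.sin(a),.05*np.sin(a)-.03*np.cos(a)])
px=lambda x,y:(165+x/7-.43,155+y/7-.43)
print("case ctr top",onz("top",*px(265,118),.036)[:2]-off)
print("lid ctr top",onz("top",*px(223,75),.1695)[:2]-off, "tcp .5800 .2046")
# side: dowel tip vs hole: shift
print("dowel- side",onz("side",222.7-.4,258.9-.4,.056),"hole- side",onz("side",221.3,232.4,.1695))
E
```

```text
case ctr top [0.58088073 0.20258595]
lid ctr top [0.58155401 0.20365053] tcp .5800 .2046
dowel- side [0.54604946 0.20998133 0.056     ] hole- side [0.54294508 0.21265305 0.1695    ]
```

The two views together give an offset of about (+1, -2) mm. I'll correct it and descend to just above the dowel tips (TCP z ≈ 0.100).

Call:
{"op": "step_arm", "data": {
  "moves": [
    {"rx": 0,"ry": 0,"rz": 0,"dx": 1.3,"dy": 1.7,"dz": 12,"gripper": -1},
    {"rx": 0,"ry": 0,"rz": 0,"dx": 0,"dy": 0,"dz": 20,"gripper": -1},
    {"rx": 0,"ry": 0,"rz": 0,"dx": 0,"dy": 0,"dz": 20,"gripper": -1},
    {"rx": 0,"ry": 0,"rz": 0,"dx": 0,"dy": 0,"dz": 20,"gripper": -1},
    {"rx": 0,"ry": 0,"rz": 0,"dx": 0,"dy": 0,"dz": 12,"gripper": -1},
    {"rx": 0,"ry": 0,"rz": 0,"dx": 0,"dy": 0,"dz": 9,"gripper": -1},
    {"rx": 0,"ry": 0,"rz": 0,"dx": 0,"dy": 0,"dz": 0,"gripper": -1},
    {"rx": 0,"ry": 0,"rz": 0,"dx": 0,"dy": 0,"dz": 0,"gripper": -1}
  ]
}}

```text
clock: 9.93
tcp_pos: [0.5824, 0.2018, 0.1079]
orientation: [-3.128, 0.281, -0.002]
contact_force: [0.0, 0.6, -2.0]
grip_width: 0.0413
gripper_force: 71.1
```

```bash
python3 - <<'E'
from h import *
delta(.581,.2027,.080,-10.2)
f=r.grab_frame("side"); cv2.imwrite("pics/g5.png",cv2.resize(f[200:300,160:260],None,fx=6,fy=6,interpolation=cv2.INTER_CUBIC))
E
```

```text
t 9.93 tcp [0.5824 0.2018 0.1079] yaw -10.27 tool d mm [-1.5 -0.6 27.9] rot deg [-0.04 -0.06 -0.07] F [ 0.   0.6 -2. ] w 0.0413
```

View pics/g5.png

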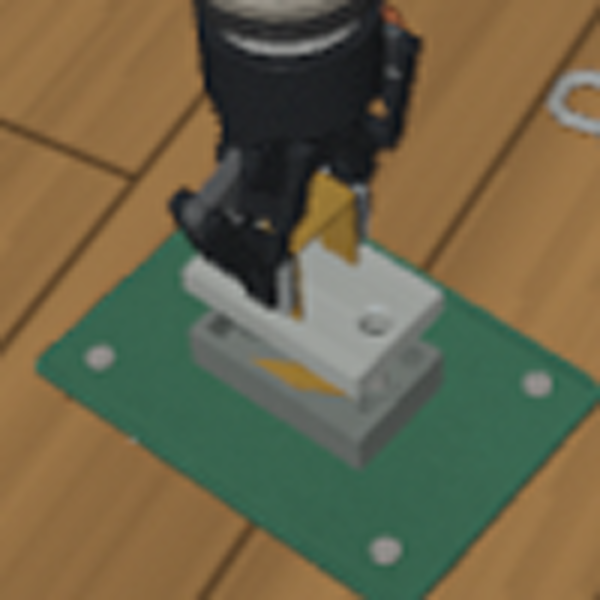

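The lid sits squarely above the case, and its corners line up with the rim corners at crop (442,293)/(442,352) and (360,380)/(360,435). I'll remove the small overshoot and feel downward.

Call:
{"op": "step_arm", "data": {
  "moves": [
    {"rx": 0,"ry": 0,"rz": 0,"dx": -1.4,"dy": -0.6,"dz": 3,"gripper": -1},
    {"rx": 0,"ry": 0,"rz": 0,"dx": 0,"dy": 0,"dz": 3,"gripper": -1},
    {"rx": 0,"ry": 0,"rz": 0,"dx": 0,"dy": 0,"dz": 3,"gripper": -1},
    {"rx": 0,"ry": 0,"rz": 0,"dx": 0,"dy": 0,"dz": 2,"gripper": -1},
    {"rx": 0,"ry": 0,"rz": 0,"dx": 0,"dy": 0,"dz": 0,"gripper": -1},
    {"rx": 0,"ry": 0,"rz": 0,"dx": 0,"dy": 0,"dz": 0,"gripper": -1}
  ]
}}

```text
clock: 10.72
tcp_pos: [0.5807, 0.2025, 0.0964]
orientation: [-3.129, 0.281, -0.0]
contact_force: [-0.2, 0.8, -3.1]
grip_width: 0.0414
gripper_force: 71.1
```

```bash
python3 - <<'E'
from h import *
delta(.581,.2027,.080,-10.2); print(np.round(r.get_obs()["moment"],2))
E
```

```text
t 10.72 tcp [0.5807 0.2025 0.0964] yaw -10.27 tool d mm [ 0.2 -0.3 16.4] rot deg [-0.   -0.01 -0.07] F [-0.2  0.8 -3.1] w 0.0414
[ 0.02 -0.03 -0.01]
```

There is no contact 3.6 mm below the tip level, so both holes are over the dowels. Continuing down.

Call:
{"op": "step_arm", "data": {
  "moves": [
    {"rx": 0,"ry": 0,"rz": 0,"dx": 0,"dy": 0,"dz": 2,"gripper": -1},
    {"rx": 0,"ry": 0,"rz": 0,"dx": 0,"dy": 0,"dz": 2,"gripper": -1},
    {"rx": 0,"ry": 0,"rz": 0,"dx": 0,"dy": 0,"dz": 2,"gripper": -1},
    {"rx": 0,"ry": 0,"rz": 0,"dx": 0,"dy": 0,"dz": 0,"gripper": -1},
    {"rx": 0,"ry": 0,"rz": 0,"dx": 0,"dy": 0,"dz": 0,"gripper": -1}
  ]
}}

```text
clock: 11.35
tcp_pos: [0.5808, 0.2027, 0.0903]
orientation: [-3.129, 0.281, -0.001]
contact_force: [0.9, 1.5, -4.1]
grip_width: 0.0414
gripper_force: 71.1
```

Call:
{"op": "step_arm", "data": {
  "moves": [
    {"rx": 0,"ry": 0,"rz": 0,"dx": 0,"dy": 0,"dz": 2,"gripper": -1},
    {"rx": 0,"ry": 0,"rz": 0,"dx": 0,"dy": 0,"dz": 2,"gripper": -1},
    {"rx": 0,"ry": 0,"rz": 0,"dx": 0,"dy": 0,"dz": 2,"gripper": -1},
    {"rx": 0,"ry": 0,"rz": 0,"dx": 0,"dy": 0,"dz": 0,"gripper": -1},
    {"rx": 0,"ry": 0,"rz": 0,"dx": 0,"dy": 0,"dz": 0,"gripper": -1}
  ]
}}

```text
clock: 11.98
tcp_pos: [0.5809, 0.2027, 0.0847]
orientation: [-3.129, 0.281, -0.001]
contact_force: [0.3, 0.7, 5.9]
grip_width: 0.0413
gripper_force: 71.8
```

The plunger is being pressed (about 9 N). Pressing on to flush.

Call:
{"op": "step_arm", "data": {
  "moves": [
    {"rx": 0,"ry": 0,"rz": 0,"dx": 0,"dy": 0,"dz": 1.5,"gripper": -1},
    {"rx": 0,"ry": 0,"rz": 0,"dx": 0,"dy": 0,"dz": 1.5,"gripper": -1},
    {"rx": 0,"ry": 0,"rz": 0,"dx": 0,"dy": 0,"dz": 1,"gripper": -1},
    {"rx": 0,"ry": 0,"rz": 0,"dx": 0,"dy": 0,"dz": 0.7,"gripper": -1},
    {"rx": 0,"ry": 0,"rz": 0,"dx": 0,"dy": 0,"dz": 0,"gripper": -1},
    {"rx": 0,"ry": 0,"rz": 0,"dx": 0,"dy": 0,"dz": 0,"gripper": -1}
  ]
}}

```text
clock: 12.72
tcp_pos: [0.5809, 0.2028, 0.0803]
orientation: [-3.129, 0.281, -0.001]
contact_force: [-0.5, 1.1, 7.8]
grip_width: 0.0413
gripper_force: 72.1
```

Call:
{"op": "step_arm", "data": {
  "moves": [
    {"rx": 0,"ry": 0,"rz": 0,"dx": 0,"dy": 0,"dz": 0.7,"gripper": -1},
    {"rx": 0,"ry": 0,"rz": 0,"dx": 0,"dy": 0,"dz": 0.5,"gripper": -1},
    {"rx": 0,"ry": 0,"rz": 0,"dx": 0,"dy": 0,"dz": 0,"gripper": -1},
    {"rx": 0,"ry": 0,"rz": 0,"dx": 0,"dy": 0,"dz": 0,"gripper": -1}
  ]
}}

```text
clock: 13.22
tcp_pos: [0.581, 0.2027, 0.0799]
orientation: [-3.129, 0.281, -0.001]
contact_force: [-4.2, -0.2, 15.7]
grip_width: 0.041
gripper_force: 73.3
```

The force now rises steeply while z stays still, so the rim has been reached. One more small push for margin.

Call:
{"op": "step_arm", "data": {
  "moves": [
    {"rx": 0,"ry": 0,"rz": 0,"dx": 0,"dy": 0,"dz": 0.6,"gripper": -1},
    {"rx": 0,"ry": 0,"rz": 0,"dx": 0,"dy": 0,"dz": 0,"gripper": -1},
    {"rx": 0,"ry": 0,"rz": 0,"dx": 0,"dy": 0,"dz": 0,"gripper": -1},
    {"rx": 0,"ry": 0,"rz": 0,"dx": 0,"dy": 0,"dz": 0,"gripper": -1}
  ]
}}

```text
clock: 13.72
tcp_pos: [0.581, 0.2027, 0.0799]
orientation: [-3.129, 0.282, -0.002]
contact_force: [-5.5, -1.5, 20.5]
grip_width: 0.0413
gripper_force: 73.8
```

```bash
python3 - <<'E'
from h import *
delta(.581,.2027,.080,-10.2)
f=r.grab_frame("side"); cv2.imwrite("pics/g6.png",cv2.resize(f[200:300,160:260],None,fx=6,fy=6,interpolation=cv2.INTER_CUBIC))
E
```

```text
t 13.72 tcp [0.581  0.2027 0.0799] yaw -10.28 tool d mm [ 0.  -0.  -0.1] rot deg [-0.02 -0.06 -0.08] F [-5.5 -1.5 20.5] w 0.0413
```

View pics/g6.png

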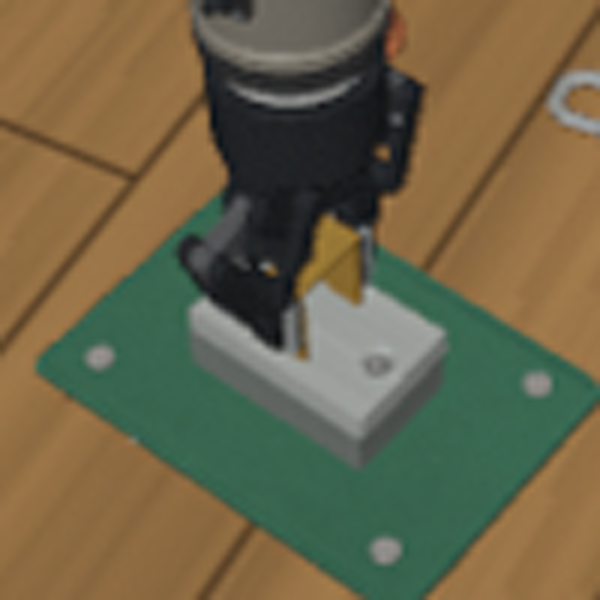

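The lid is flush on the case with no gap along the seam, a dowel shows in its hole at crop (377,363), and it is still gripped and pressed at about 20 N. Handing in.

```bash
python3 -c "
from h import *
print(r.hand_in())"
```

```text
the job is handed in; nothing more can be done
None
```

I handed the job in with the lid threaded on both dowels, flush on the case rim, still gripped and pressed down at about 20 N; no verdict came back, and I touched nothing else.

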